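Brace the peg jar and twist off its cap

TASK

Open the jar with the red cap: lift it out of its tray pocket, seat it fully in the square recess of the wooden block so that it cannot spin, and twist the cap anticlockwise just until its lugs come free, not on to the hard stop. Then raise the cap straight up and finish while still holding it, level and clear of the jar, just above the mouth (a centimetre or two), with the jar left standing in the block. Leave everything else on the table where it is.

Things in the scene. Friction and masses are not known exactly. Their poses are not given: they have to be found in the camera images.
- jar: The peg jar to be opened, loose, 0.2 to 0.4 kg: square clear glass body 58 x 58 mm, 64 mm high to its flat shoulder, wooden pegs inside; round neck of 40 mm diameter above it. Origin: centre of the underside; z up, x and y square to the side faces. It starts upright in one of the two pockets of the tray, at any slant, standing on the tray floor.
- cap: Red twist-off cap of the jar, white stripe on top (centre to +x); 60 mm diameter, 28 mm high, a loose body held on by three lugs under ledges of the neck, strong enough to carry the jar by. Origin: centre of its underside, 67 mm above the jar's underside when closed, leaving a 3 mm gap over the shoulder; closed, its axes are parallel to the jar's.
- cap_top (a point): Centre of the cap's top, on its axis, 28 mm above the cap's underside. A sprung seal (18 N) makes the cap tight: 0.2 to 0.5 N m to turn (grip it firmly), and an unbraced jar spins along. Turned 50 degrees anticlockwise from above, relative to the jar, it is free (unheld it rises 2 mm); at 90 it meets a hard stop, above 83 counts as run on to it. Turn 65 to 70.
- jar_mouth (a point): Centre of the top of the closed jar's mouth (seal), 81 mm above the jar's underside, on its axis; moves and turns with the jar. With the cap off the seal stands 2 mm higher. The free cap lifts straight up; its lower edge clears neck and seal once it is 16 mm higher than when closed.
- brace: Wooden bracing block fixed to the table, 130 x 130 mm, 40 mm high. Origin: centre of the underside on the table; x and y square to its sides and to its recess.
- brace_hole0 (a point): Centre of the mouth of the block's square recess, level with its top face, 40 mm above the table: 62 x 62 mm, 25 mm deep, with a 3 mm chamfer round the mouth. The jar fits at any quarter turn. Seated, the jar's underside is 25 mm below this point (15 mm above the table), and the jar can still turn about 4 degrees either way.
- nest: Clear plastic tray fixed to the table, 125 mm (x) x 250 mm (y), walls 4 mm thick and 40 mm high, with a wall across the middle making two pockets side by side along its y, one for each jar, centred 62 mm either side of its origin. Origin: centre of the underside; floor 4 mm thick.
- other_jar: Bystander: a closed jar of the same shape and size with a blue cap and no pegs, in the other pocket. Origin: centre of the underside.
- bowl: Bystander: small green glass bowl, 100 mm wide, 45 mm high. Origin: centre of the underside.
- whisk: Bystander: steel whisk, 230 mm long, lying in the flat clear tray at the right. Origin: near its middle.
- spray_bottle: Bystander: closed white spray bottle with a green band and blue head, 68 mm wide, 190 mm high. Origin: centre of the underside.
- peg1: Bystander: wooden clothes peg on the table, 75 x 12 x 13 mm. Origin: centre of the underside.
- peg2: Bystander: another such peg.
Not all that is in view belongs to the job. What is meant by the cap is not grey, and is the smaller of those in its own colour.

How it is judged:
By the outcome, as a careful person would: the job done as asked, in the order asked, and still so for the second after the job is handed in, while the arm keeps its last pose, push and grip.
It also fails if it takes over 45 s, if anything falls off the work surface, if the arm or the gripper's body presses on something with over 40 N, if the wrist force passes 120 N, or if a joint passes its speed limit or range.

ROBOT

A 7-joint arm with a two-finger parallel gripper is mounted at the origin on the work surface. World frame = base frame: x ahead of the robot, y to its left, z up, the work surface at z = 0. Lengths are in m, angles in rad, forces in N, time in s.
With the tool pointing down it reaches from about 0.425 to 0.875 m from the base axis. Payload 4.7 kg.
Tool frame: the origin (TCP) lies between the finger pads; the fingertips stand 8 mm ahead of it and the grasp point (between the pads) lies 11 mm behind it (tip_reach is the distance from the TCP to the fingertips, in m); z points along the fingers, x is the direction in which the jaws open and shut, and the axes are right-handed (so a half turn about z gives the same grasp; the last joint's range is limited). The gripper opens to 87 mm and grips with 3 to 60 N. Pads are 19 mm wide; open, the fingers measure 117 mm over their backs; the gripper's body (75 mm by 190 mm) begins 51 mm behind the grasp point.
Start: joints at [1.267, 0.321, -0.07, 1.45, 0.023, 1.371, -0.057], TCP at [0.203, -0.617, 0.231] pointing down, gripper open.
Joint ranges: [-2.86, 2.86], [-0.3, 2.09], [-1.38, 1.24], [0.06, 2.45], [-1.56, 4.7], [0.09, 2.05], [-2.69, 2.69]. Speed limits (rad/s): [2.57, 2.57, 3.14, 3.14, 3.14, 3.14, 3.14].

INTERFACE

Orientations are given as a rotation vector (axis times angle).
In Python, from bench import * gives the robot as it stands.
- The arm moves only by the tool arm_command, never from a script. Its argument "steps" is a list of rows, each a list of 2 entries, a list of its own where there are three numbers: the shift along the tool's x, y, z in units of 25 mm (1.0 is 25 mm), then the turn about the tool's z in degrees. In form: [[[dx, dy, dz], twist], ...]. A call has exactly 10 rows; each row is the pose to reach, as a shift and turn from the pose commanded when the call began, along the tool's axes at that moment; what a row does not reach only later rows make up. A row lasts 1/12 s, in which the tool goes at most 41.7 mm and 7.16 degrees, less where a joint would pass 70% of its speed; a pose out of reach is approached as far as the arm can. A call with a gripper value outside its range is refused whole. "claw" is the finger opening in mm, from 0 to 87, set as the call begins (left out, the last holds). The fingers move at their own pace and stop on an object; "squeeze" is the grip in N (left out, the last holds). Time passes only in rows, so rows that repeat a pose let the fingers close, or fill a call up. It gives the time, the measured TCP pose, the force and the opening at its end, in the units of the state.
- sense(): the state, without advancing time (a new reading comes with each control period).
- grab_frame(name): name is "scene" or "top" or "wrist"; returns the picture (420x560x3 uint8, blue, green, red); there is no depth.
- calibration(name): a dict with "intrinsics" (3x3 intrinsics, pixels), "world_to_cam" (4x4, takes a point from world to camera coordinates). Camera axes: x right, y down, z forward; pixel columns grow to the right and rows downward; lengths in m; the calibration is good to about 2 mm. The wrist camera is an equidistant fisheye: a pixel r from the principal point sees the ray r / f radians off the axis. A picture is of the moment at which its call begins: read the wrist's pose just before it. calibration takes no time and is no camera call; for the wrist camera it gives the pose at the moment of the call.
- finish_job(): hands the job in, once; it reports no verdict.
The state is a dict: "time": time; "joint_positions": joint angles; "qd": joint speeds; "effort": joint torques, N m; "eef_pos": TCP position; "eef_rot": TCP orientation; "force": force on the tool from outside, world axes, zero at the start; "moment": the same for the moment, N m; "finger_gap": finger opening in m.
Only numpy, scipy, OpenCV 4.12 (cv2) and the standard library are available. Lean on these libraries where they do the work, as an engineer would, in place of code of your own. Each camera call takes 0.05 s, during which the arm holds its last target. There are 200 camera calls.

## Working session

There is one attempt and no reset: what is moved stays moved. The work goes in short steps, Python scripts to look and compute and a tool call to move; the robot and the scene stay as the last step left them, time stands still between calls to the robot, and variables do not carry over. Pictures are saved under pics/ and viewed, about 8 in all and at most 12, crops included, and the job is handed in when it is done.

Besides the shell and the picture viewer there is one more tool, called after ">>>" in YAML: its name, and indented under it one key for each argument. arm_command: Moves the arm, as the interface text tells. Its arguments: {"type":"object","properties":{"steps":{"type":"array","items":{"type":"array"}},"claw":{"type":"number"},"squeeze":{"type":"number"}},"required":["steps"]}

```bash
mkdir -p pics; ls; python3 - <<'E'
from bench import *
import cv2,numpy as np
s=sense();print(s)
a=grab_frame("scene");b=grab_frame("top")
cv2.imwrite("pics/scene0.png",a);cv2.imwrite("pics/top0.png",b)
cv2.imwrite("pics/topbig.png",cv2.resize(b,(800,600),interpolation=cv2.INTER_CUBIC))
for n in("scene","top","wrist"):print(n,calibration(n))
E
```

```text
pics
{'time': 0.0, 'joint_positions': array([ 1.26710744,  0.32182161, -0.07008854,  1.45170748,  0.02261953,
        1.37079631, -0.05689896]), 'qd': array([-4.43968272e-04, -1.12341873e-03, -3.60213108e-04, -7.22985840e-04,
        7.08316528e-05, -7.23771392e-05,  1.40861930e-03]), 'effort': array([-4.50955504e-04, -4.91294968e+01, -4.04618857e-01, -3.12530065e+01,
       -6.41140994e-02,  4.37477406e-02,  2.22870767e-04]), 'eef_pos': array([ 0.20287882, -0.61694432,  0.22944614]), 'eef_rot': array([-2.54413979,  1.84130346,  0.00257914]), 'force': array([-0.18488904, -0.11041879, -0.57826619]), 'moment': array([ 0.00466873, -0.01668226, -0.03561234]), 'finger_gap': 0.08676121842313805}
scene {'intrinsics': array([[468.31315566,   0.        , 280.67660225],
       [  0.        , 468.31315566, 204.96933838],
       [  0.        ,   0.        ,   1.        ]]), 'world_to_cam': array([[ 0.81395159,  0.5807281 , -0.01541659, -0.4413779 ],
       [ 0.39347257, -0.57062851, -0.7208068 , -0.1377703 ],
       [-0.42738991,  0.58063584, -0.69296457,  1.50069748],
       [ 0.        ,  0.  
[... 306 characters left out ...]
3,  0.01507999, -0.14899918,  0.52179132],
       [ 0.14908384,  0.00464869, -0.98881363,  1.47756316],
       [ 0.        ,  0.        ,  0.        ,  1.        ]])}
wrist {'intrinsics': array([[325.1922621 ,   0.        , 281.49736907],
       [  0.        , 325.1922621 , 209.29857342],
       [  0.        ,   0.        ,   1.        ]]), 'world_to_cam': array([[ 3.12269841e-01, -9.49993423e-01,  2.07394301e-04,
        -6.49461490e-01],
       [-9.22012178e-01, -3.03019590e-01,  2.40982720e-01,
        -3.03753906e-02],
       [-2.28869155e-01, -7.54428558e-02, -9.70529384e-01,
         3.88506952e-01],
       [ 0.00000000e+00,  0.00000000e+00,  0.00000000e+00,
         1.00000000e+00]])}
```

View pics/topbig.png

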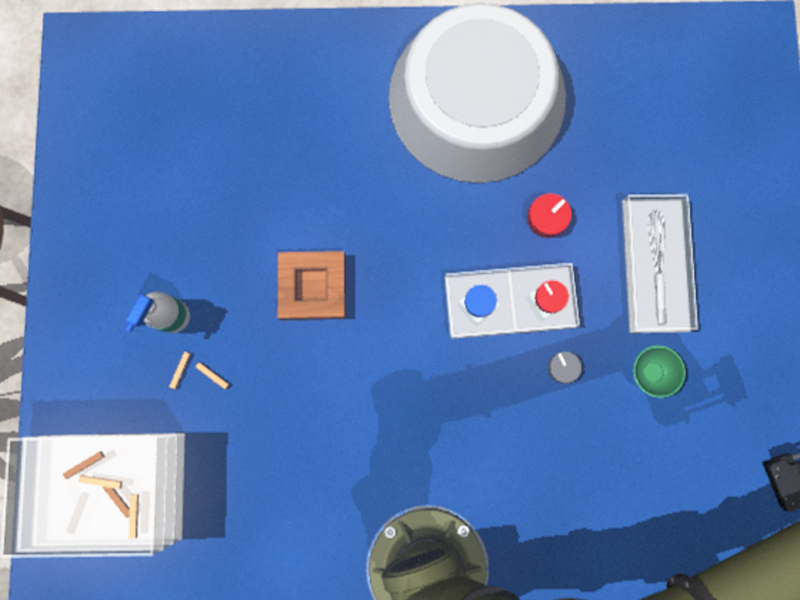

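View pics/scene0.png

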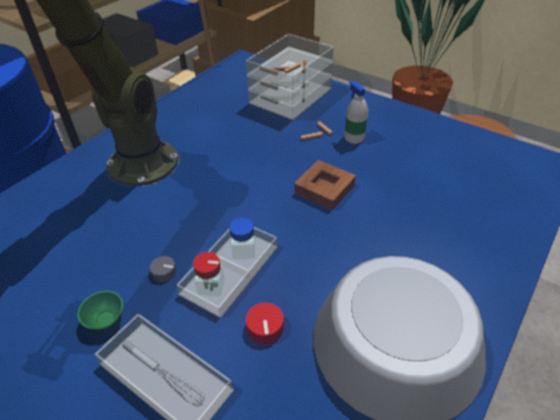

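The top view shows three cap-like things (in the 800x600 view): a red cap at (551,296) on the jar in the tray, a larger loose red disc at (550,215), and a grey one at (566,367). The cap meant is the smaller red one, at (551,296). The block's recess is at (311,285). Next I'll measure these and confirm with a crop.

```bash
cat > h.py <<'E'
from bench import *
import cv2,numpy as np
from scipy.spatial.transform import Rotation as R
def ray(name,uv,cal=None):
    c=cal or calibration(name);K=c["intrinsics"];T=c["world_to_cam"]
    d=np.array([(uv[0]-K[0,2])/K[0,0],(uv[1]-K[1,2])/K[1,1]])
    if name=="wrist":
        th=np.hypot(*d);v=np.r_[d/max(th,1e-9)*np.sin(th),np.cos(th)]
    else: v=np.r_[d,1]
    return -T[:3,:3].T@T[:3,3],T[:3,:3].T@v
def at(name,uv,z,cal=None):
    o,v=ray(name,uv,cal);return (o+v*(z-o[2])/v[2])
def proj(name,p,cal=None):
    c=cal or calibration(name);K=c["intrinsics"];T=c["world_to_cam"]
    q=T[:3,:3]@p+T[:3,3]
    if name=="wrist":
        r=np.hypot(q[0],q[1]);th=np.arctan2(r,q[2]);d=q[:2]/max(r,1e-9)*th
    else: d=q[:2]/q[2]
    return d*[K[0,0],K[1,1]]+K[:2,2]
def blobs(m,amin=60):
    n,l,s,c=cv2.connectedComponentsWithStats(m.astype(np.uint8))
    return [(c[i],s[i],l==i) for i in range(1,n) if s[i][4]>=amin]
def redmask(a):
    b,g,r=[a[...,i].astype(int) for i in range(3)];return (r>110)&(g<70)&(b<80)
def tri(a,b):
    (o1,d1),(o2,d2)=a,b
    A=np.c_[d1,-d2];t=np.linalg.lstsq(A,o2-o1,rcond=None)[0]
    p,q=o1+t[0]*d1,o2+t[1]*d2;return (p+q)/2,np.linalg.norm(p-q)
E
python3 - <<'E'
from h import *
t=cv2.imread("pics/top0.png");s=cv2.imread("pics/scene0.png")
for n,im in(("top",t),("scene",s)):
  for c,st,m in blobs(redmask(im)):print(n,c.round(1),st, at(n,c,.099).round(4), at(n,c,.03).round(4))
# stripe & diameter from top
cv2.imwrite("pics/crop.png",np.hstack([cv2.resize(t[130:280,300:440],(560,600),interpolation=cv2.INTER_CUBIC)]))
g=t[170:230,185:250];hsv=cv2.cvtColor(g,cv2.COLOR_BGR2HSV)
m=((hsv[...,0]<25)&(hsv[...,1]>60)).astype(np.uint8)
cs,_=cv2.findContours(m,0,2);c=max(cs,key=cv2.contourArea).reshape(-1,2)+[185,170]
w=np.array([at("top",p,.04)[:2] for p in c],np.float32);print("brace",cv2.minAreaRect(w))
E
```

```text
top [379.4 157.7] [370 144  27  21 115] [ 0.6423 -0.2292  0.099 ] [ 0.6589 -0.2413  0.03  ]
scene [205.  262.5] [194 252  26  21 350] [ 0.5077 -0.2472  0.099 ] [ 0.4625 -0.2103  0.03  ]
scene [264.2 318.7] [247 304  37  32 845] [ 0.7079 -0.2878  0.099 ] [ 0.6792 -0.2543  0.03  ]
brace ((0.5449526309967041, 0.21903403103351593), (0.12710343301296234, 0.13081800937652588), 89.8821029663086)
```

View pics/crop.png

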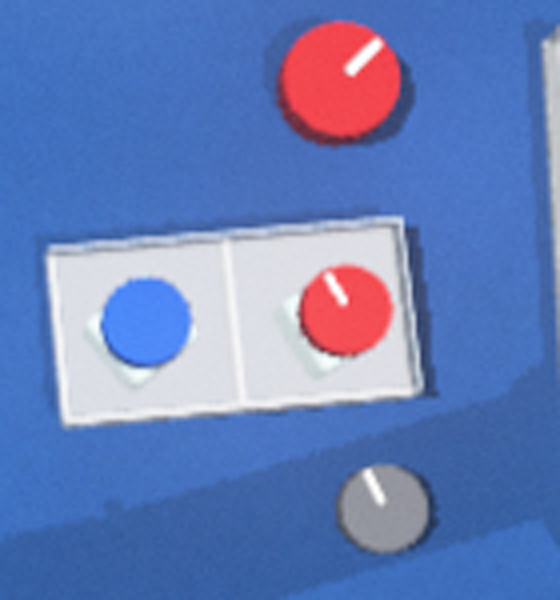

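The crop confirms it. The smaller red cap, at crop (346,310), or top pixel about (386,207), sits on the jar with pegs in the tray's right pocket. Its stripe points up-left. The larger red disc at (340,80) is a distractor.

```bash
cat >> h.py <<'E'
def redmask(a):
    h=cv2.cvtColor(a,cv2.COLOR_BGR2HSV);return ((h[...,0]<8)|(h[...,0]>172))&(h[...,1]>150)&(h[...,2]>90)
def tool_steps(p,yaw=None):
    """shift in units and twist (deg) to take tool from sensed pose to world p, tool-x yaw deg (mod 180)"""
    s=sense();M=R.from_rotvec(s["eef_rot"]).as_matrix()
    d=M.T@(np.array(p)-s["eef_pos"])/.025;y0=np.degrees(np.arctan2(M[1,0],M[0,0]))
    tw=None if yaw is None else round(-((yaw-y0+90)%180-90),2)
    print("pos",s["eef_pos"].round(4),"yaw",y0.round(2),"tilt z",M[:,2].round(4),"-> shift",d.round(3),"twist",tw)
E
python3 - <<'E'
from h import *
t=cv2.imread("pics/top0.png");s=cv2.imread("pics/scene0.png")
for n,im in(("top",t),("scene",s)):
  for c,st,m in blobs(redmask(im),100):print(n,c.round(1),st, at(n,c,.099).round(4))
print(at("top",(386.5,207.5),.099), at("top",np.array([311,285])*.7,.04))
print("stripe",at("top",(300+346/4,130+303/4),.099)-at("top",(300+328/4,130+274/4),.099))
T=calibration("wrist")["world_to_cam"];print("cam",-T[:3,:3].T@T[:3,3])
tool_steps([.528,-.213,.23],21)
E
```

```text
top [384.1 150.2] [370 136  30  29 625] [ 0.6631 -0.243   0.099 ]
top [386.2 207.8] [375 197  22  22 337] [ 0.5043 -0.2419  0.099 ]
scene [205.  262.8] [194 253  25  20 364] [ 0.5083 -0.2477  0.099 ]
scene [264.2 318.9] [247 303  36  34 875] [ 0.7083 -0.2883  0.099 ]
[ 0.50510125 -0.24277308  0.099     ] [0.54353054 0.21805869 0.04      ]
stripe [-0.01989282 -0.01125077  0.        ]
cam [ 0.26371801 -0.59687841  0.38451205]
pos [ 0.2029 -0.617   0.2296] yaw -71.79 tilt z [-6.0e-04  1.6e-03 -1.0e+00] -> shift [-1.1288e+01 -1.7403e+01  1.0000e-03] twist 87.21
```

>>> arm_command:
  steps:
    - [[-0.4, -0.6, 0], -4]
    - [[-1.2, -1.8, 0], -11]
    - [[-2.1, -3.2, 0], -18]
    - [[-3.0, -4.6, 0], -25]
    - [[-3.9, -6.0, 0], -32]
    - [[-4.8, -7.4, 0], -39]
    - [[-5.7, -8.8, 0], -46]
    - [[-6.6, -10.2, 0], -53]
    - [[-7.5, -11.6, 0], -60]
    - [[-8.4, -13.0, 0], -67]
  claw: 87

```text
time: 0.93
eef_pos: [0.4469, -0.3146, 0.2303]
eef_rot: [3.139, -0.122, -0.001]
force: [0.4, -0.8, 0.6]
finger_gap: 0.0871
```

```bash
python3 - <<'E'
from h import *
tool_steps([.506,-.243,.23],21);print(sense()["joint_positions"].round(2))
E
```

```text
pos [ 0.4469 -0.3146  0.2303] yaw -4.46 tilt z [-4.e-04 -2.e-04 -1.e+00] -> shift [ 2.136 -3.038  0.012] twist -25.46
[ 0.96  0.12 -0.43  1.7   0.05  1.33  0.44]
```

>>> arm_command:
  steps:
    - [[0.5, -0.7, 0], -6]
    - [[1.0, -1.4, 0], -12]
    - [[1.5, -2.1, 0], -18]
    - [[2.0, -2.8, 0], -24]
    - [[2.14, -3.04, 0], -25.5]
    - [[2.14, -3.04, 0], -25.5]
    - [[2.14, -3.04, 0], -25.5]
    - [[2.14, -3.04, 0], -25.5]
    - [[2.14, -3.04, 0], -25.5]
    - [[2.14, -3.04, 0], -25.5]

```text
time: 1.77
eef_pos: [0.505, -0.2466, 0.2305]
eef_rot: [3.091, 0.56, -0.001]
force: [0.3, -0.1, -0.4]
finger_gap: 0.0871
```

```bash
cat > look.py <<'E'
from h import *
import sys
cal=calibration("wrist");im=grab_frame("wrist");cv2.imwrite(f"pics/{sys.argv[1]}.png",im)
np.save(f"pics/{sys.argv[1]}.npy",cal,allow_pickle=True)
E
python3 look.py w1; python3 - <<'E'
from h import *
tool_steps([.506,-.243,.23],21);print(sense()["joint_positions"].round(2))
im=cv2.imread("pics/w1.png");cal=np.load("pics/w1.npy",allow_pickle=True).item()
for c,st,m in blobs(redmask(im),300):
    print(c,st,at("wrist",c,.099,cal))
    cs,_=cv2.findContours(m.astype(np.uint8),0,2);k=max(cs,key=cv2.contourArea).reshape(-1,2)
    w=np.array([at("wrist",p,.099,cal)[:2] for p in k],np.float32);print(cv2.minEnclosingCircle(w))
E
```

```text
pos [ 0.5052 -0.2463  0.2306] yaw 20.57 tilt z [-2.e-04 -5.e-04 -1.e+00] -> shift [ 0.076 -0.111  0.022] twist -0.43
[ 0.88  0.17 -0.53  1.66  0.09  1.34  0.7 ]
[283.68795219 198.14941806] [ 253  165   65   67 3179] [ 0.50396938 -0.24217745  0.099     ]
((0.5048598647117615, -0.24235230684280396), 0.030834006145596504)
[409.84325109 233.17174649] [ 378  210   62   45 2067] [ 0.63185152 -0.23106901  0.099     ]
((0.6338979005813599, -0.2368982434272766), 0.03455180674791336)
```

View pics/w1.png

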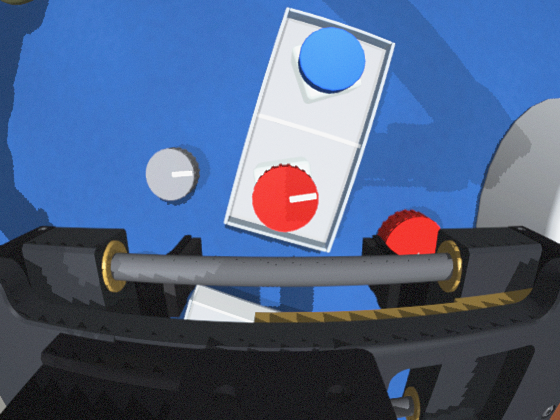

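The wrist view shows the jar's red cap at (285,198), with the stripe running to (316,196) and the blue jar clear at (332,60). Cap centre is (0.505,-0.242) and its measured radius is 31 mm, which matches the 30 mm given.

```bash
python3 - <<'E'
from h import *
im=cv2.imread("pics/w1.png");cal=np.load("pics/w1.npy",allow_pickle=True).item()
h=cv2.cvtColor(im,cv2.COLOR_BGR2HSV);m=np.zeros(h.shape[:2],bool)
m[170:228,258:315]=((h[...,1]<110)&(h[...,2]>150))[170:228,258:315]
for c,st,k in blobs(m,20):
    v,u=np.nonzero(k);w=np.array([at("wrist",p,.099,cal)[:2] for p in zip(u,v)],np.float32)
    l=cv2.fitLine(w,2,0,.01,.01).ravel();print(c,st,np.degrees(np.arctan2(l[1],l[0])),w.mean(0)-[.505,-.2423])
tool_steps([.505,-.2423,.081],21)
E
```

```text
[260.51162791 172.72093023] [258 170   8   9  43] 69.68756 [-0.02844015  0.01455918]
[310.77333333 174.01333333] [304 170  11  14  75] -34.298485 [0.01380491 0.02917632]
[301.71929825 197.43859649] [289 193  26  10 171] 29.325987 [0.01396054 0.00644934]
[310.10843373 223.26506024] [301 215  14  13  83] 65.84318 [ 0.0300709  -0.01344997]
[261.         223.97826087] [258 218  10  10  46] -24.83169 [-0.01203114 -0.02992699]
pos [ 0.5052 -0.2463  0.2306] yaw 20.57 tilt z [-2.e-04 -5.e-04 -1.e+00] -> shift [ 0.051 -0.154  5.982] twist -0.43
```

>>> arm_command:
  steps:
    - [[0.05, -0.15, 0.3], -0.4]
    - [[0.05, -0.15, 1.0], -0.4]
    - [[0.05, -0.15, 2.0], -0.4]
    - [[0.05, -0.15, 3.0], -0.4]
    - [[0.05, -0.15, 4.0], -0.4]
    - [[0.05, -0.15, 4.8], -0.4]
    - [[0.05, -0.15, 5.3], -0.4]
    - [[0.05, -0.15, 5.7], -0.4]
    - [[0.05, -0.15, 5.9], -0.4]
    - [[0.05, -0.15, 5.98], -0.4]

```text
time: 2.65
eef_pos: [0.5057, -0.2412, 0.0807]
eef_rot: [-3.088, -0.575, 0.0]
force: [-0.5, 1.1, 0.2]
finger_gap: 0.087
```

>>> arm_command:
  steps:
    - [[0, 0, 0], 0]
    - [[0, 0, 0], 0]
    - [[0, 0, 0], 0]
    - [[0, 0, 0], 0]
    - [[0, 0, 0], 0]
    - [[0, 0, 0], 0]
    - [[0, 0, 0], 0]
    - [[0, 0, 0], 0]
    - [[0, 0, 0], 0]
    - [[0, 0, 0], 0]
  claw: 50
  squeeze: 45

```text
time: 3.48
eef_pos: [0.5063, -0.2413, 0.0816]
eef_rot: [3.088, 0.575, 0.002]
force: [1.1, -0.2, 3.0]
finger_gap: 0.0588
```

```bash
python3 - <<'E'
from h import *
tool_steps([.505,-.2423,.081],21);s=sense();print(s["force"],s["finger_gap"])
E
```

```text
pos [ 0.5063 -0.2413  0.0816] yaw 21.11 tilt z [ 1.1e-03 -5.0e-04 -1.0e+00] -> shift [-0.061  0.018  0.022] twist 0.11
[ 1.11846684 -0.16962156  2.97957311] 0.05882337671837381
```

>>> arm_command:
  steps:
    - [[0, 0, -0.1], 0]
    - [[0, 0, -0.4], 0]
    - [[0, 0, -1.0], 0]
    - [[0, 0, -1.8], 0]
    - [[0, 0, -2.6], 0]
    - [[0, 0, -3.4], 0]
    - [[0, 0, -4.2], 0]
    - [[0, 0, -5.0], 0]
    - [[0, 0, -5.6], 0]
    - [[0, 0, -5.8], 0]

```text
time: 4.32
eef_pos: [0.5062, -0.2415, 0.2285]
eef_rot: [3.087, 0.575, 0.003]
force: [0.4, -0.1, -3.9]
finger_gap: 0.0587
```

```bash
python3 - <<'E'
from h import *
tool_steps([.544,.2185,.226],21-29);s=sense();print(s["force"],s["finger_gap"],s["joint_positions"].round(2))
E
```

```text
pos [ 0.5062 -0.2415  0.2285] yaw 21.11 tilt z [ 0.0022 -0.0016 -1.    ] -> shift [  8.034 -16.621   0.072] twist 29.11
[ 0.3933341  -0.14582211 -3.91980143] 0.05867485504642085 [ 0.88  0.17 -0.53  1.67  0.09  1.33  0.7 ]
```

>>> arm_command:
  steps:
    - [[0.2, -0.4, 0], 1]
    - [[0.6, -1.2, 0], 3]
    - [[1.1, -2.2, 0], 5]
    - [[1.6, -3.3, 0], 7]
    - [[2.1, -4.4, 0], 9]
    - [[2.6, -5.5, 0], 11]
    - [[3.1, -6.6, 0], 13]
    - [[3.6, -7.7, 0], 15]
    - [[4.1, -8.7, 0], 17]
    - [[4.6, -9.6, 0], 19]

```text
time: 5.15
eef_pos: [0.5253, 0.026, 0.225]
eef_rot: [3.141, 0.057, -0.004]
force: [0.6, -0.3, -3.2]
finger_gap: 0.0588
```

```bash
python3 - <<'E'
from h import *
tool_steps([.544,.2185,.226],21-29);s=sense();print(s["force"],s["finger_gap"])
E
```

```text
pos [0.5253 0.026  0.225 ] yaw 2.07 tilt z [-2.2e-03 -2.0e-04 -1.0e+00] -> shift [ 1.026 -7.667 -0.041] twist 10.07
[ 0.6280255  -0.27435699 -3.19281924] 0.058783725802287516
```

>>> arm_command:
  steps:
    - [[0.15, -1.0, 0], 2]
    - [[0.3, -2.1, 0], 4]
    - [[0.45, -3.2, 0], 6]
    - [[0.6, -4.3, 0], 8]
    - [[0.7, -5.4, 0], 10]
    - [[0.85, -6.4, 0], 10]
    - [[0.95, -7.1, 0], 10]
    - [[1.0, -7.5, 0], 10]
    - [[1.0, -7.65, 0], 10]
    - [[1.0, -7.65, 0], 10]

```text
time: 5.98
eef_pos: [0.5439, 0.2163, 0.2253]
eef_rot: [3.134, -0.214, -0.002]
force: [-1.1, 0.2, -4.3]
finger_gap: 0.0589
```

```bash
python3 look.py w2; python3 - <<'E'
from h import *
tool_steps([.544,.2185,.226],21-29);s=sense();print(s["force"],s["joint_positions"].round(2))
a=grab_frame("scene");cv2.imwrite("pics/s2.png",a);b=grab_frame("top");cv2.imwrite("pics/t2.png",b)
cv2.imwrite("pics/m2.png",np.hstack([cv2.resize(cv2.imread("pics/w2.png"),(480,360)),a[60:260,240:400][:180,:160].repeat(2,0).repeat(2,1)]))
E
```

```text
pos [0.5443 0.215  0.2254] yaw -7.91 tilt z [-0.0012 -0.0014 -1.    ] -> shift [-0.031 -0.137 -0.026] twist 0.09
[-0.129093   -0.21684027 -1.82919712] [ 0.27  0.28 -0.82  1.6   0.21  1.35 -0.72]
```

View pics/m2.png

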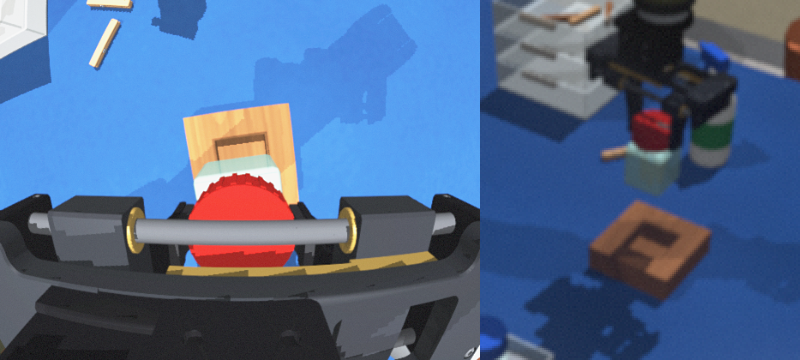

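```bash
python3 - <<'E'
from h import *
im=cv2.imread("pics/w2.png");cv2.imwrite("pics/c2.png",cv2.resize(im[110:260,205:365],(800,750),interpolation=cv2.INTER_CUBIC)[:600])
E
```

```text
(no output)
```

View pics/c2.png

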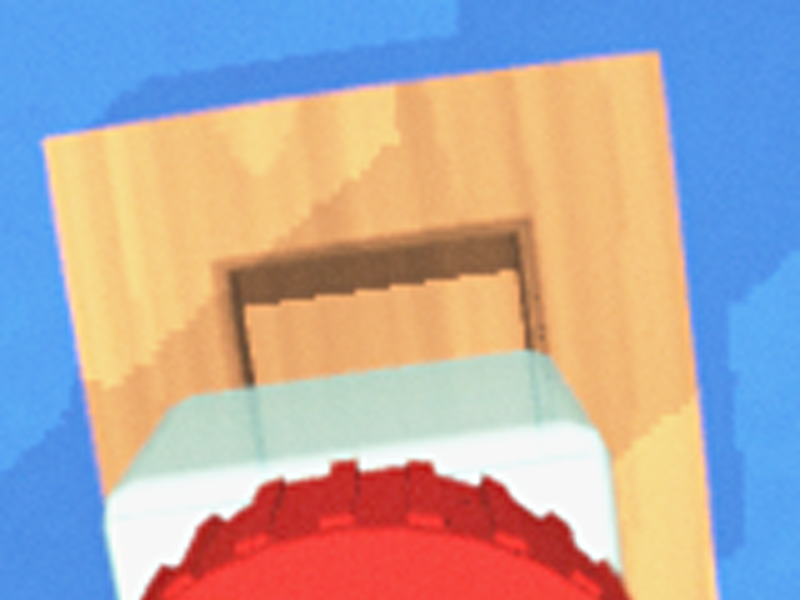

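In the crop, the block's corners are at (44,140) and (660,52). The recess edge runs (222,265)–(535,220). The jar's bottom edge runs (180,397)–(545,350), and its shoulder edge (107,500)–(607,435).

```bash
python3 - <<'E'
from h import *
cal=np.load("pics/w2.npy",allow_pickle=True).item()
def seg(n,a,b,z):
    P=[at("wrist",np.array(p)/5+[205,110],z,cal) for p in(a,b)];d=P[1]-P[0]
    print(n,P[0][:2].round(4),P[1][:2].round(4),"mid",((P[0]+P[1])/2)[:2].round(4),"len",np.hypot(*d[:2]).round(4),"ang",np.degrees(np.arctan2(d[1],d[0])).round(2))
seg("brace",(44,140),(660,52),.04);seg("braceL",(44,140),(105,490),.04);seg("braceR",(660,52),(718,600),.04)
seg("recess",(222,265),(535,220),.04)
zb=.2254-.077
seg("jarbot",(180,397),(545,350),zb);seg("jarsh",(107,500),(607,435),zb+.064)
E
```

```text
brace [0.4797 0.283 ] [0.6101 0.2834] mid [0.5449 0.2832] len 0.1305 ang 0.19
braceL [0.4797 0.283 ] [0.4801 0.2062] mid [0.4799 0.2446] len 0.0767 ang -89.67
braceR [0.6101 0.2834] [0.6105 0.1629] mid [0.6103 0.2231] len 0.1205 ang -89.82
recess [0.5131 0.2509] [0.5795 0.2514] mid [0.5463 0.2511] len 0.0664 ang 0.4
jarbot [0.5163 0.2423] [0.5698 0.2419] mid [0.5431 0.2421] len 0.0534 ang -0.42
jarsh [0.5164 0.243 ] [0.5703 0.2428] mid [0.5433 0.2429] len 0.0539 ang -0.24
```

>>> arm_command:
  steps:
    - [[0.06, -0.17, 0.2], -0.7]
    - [[0.06, -0.17, 0.7], -0.7]
    - [[0.06, -0.17, 1.3], -0.7]
    - [[0.06, -0.17, 2.0], -0.7]
    - [[0.06, -0.17, 2.7], -0.7]
    - [[0.06, -0.17, 3.3], -0.7]
    - [[0.06, -0.17, 3.7], -0.7]
    - [[0.06, -0.17, 3.9], -0.7]
    - [[0.06, -0.17, 4.0], -0.7]
    - [[0.06, -0.17, 4.0], -0.7]

```text
time: 6.97
eef_pos: [0.5465, 0.22, 0.1257]
eef_rot: [3.135, -0.197, -0.001]
force: [0.4, -0.7, -3.9]
finger_gap: 0.0587
```

```bash
python3 look.py w3; python3 - <<'E'
from h import *
tool_steps([.5463,.2193,.0926],-7.2);s=sense();print(s["force"],s["finger_gap"])
im=cv2.imread("pics/w3.png");cv2.imwrite("pics/c3.png",cv2.resize(im[110:260,205:365],(800,750),interpolation=cv2.INTER_CUBIC)[:600])
E
```

```text
pos [0.5468 0.2203 0.1264] yaw -7.19 tilt z [ 5.e-04  2.e-04 -1.e+00] -> shift [-0.017  0.041  1.35 ] twist 0.01
[-0.2020817  -0.5077129  -2.23775048] 0.058897089358892415
```

View pics/c3.png

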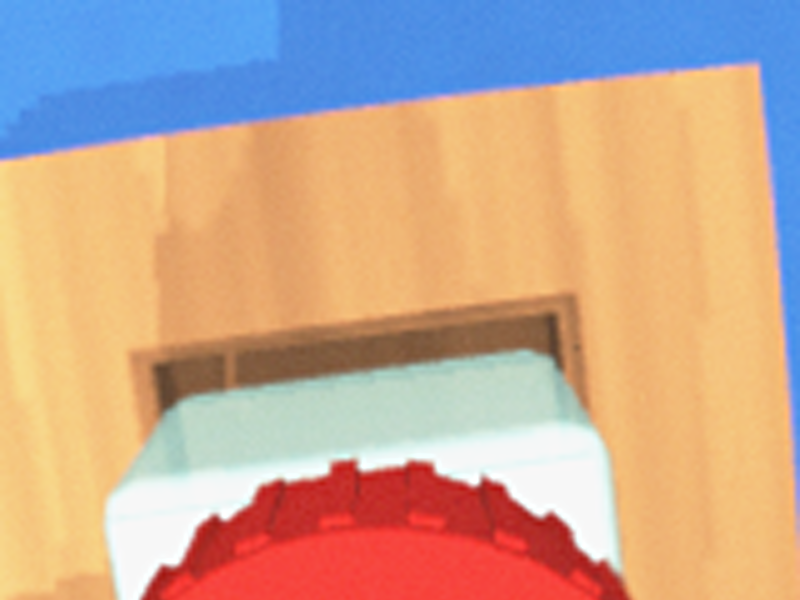

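The jar's bottom edge (180,397)–(545,350) sits within the recess edge (135,355)–(575,297).

```bash
python3 - <<'E'
from h import *
cal=np.load("pics/w3.npy",allow_pickle=True).item()
def seg(n,a,b,z):
    P=[at("wrist",np.array(p)/5+[205,110],z,cal) for p in(a,b)];d=P[1]-P[0]
    print(n,"mid",((P[0]+P[1])/2)[:2].round(4),"len",np.hypot(*d[:2]).round(4),"ang",np.degrees(np.arctan2(d[1],d[0])).round(2))
seg("recess",(135,355),(575,297),.04);seg("recin",(155,365),(555,318),.037)
zb=.126-.0776
seg("jarbot",(180,397),(545,350),zb);seg("jarsh",(107,500),(607,435),zb+.064)
E
```

```text
recess mid [0.545  0.2518] len 0.0667 ang 0.31
recin mid [0.5446 0.249 ] len 0.0613 ang -0.49
jarbot mid [0.5455 0.2459] len 0.0535 ang 0.2
jarsh mid [0.5457 0.2466] len 0.054 ang 0.37
```

>>> arm_command:
  steps:
    - [[-0.03, 0, 0.1], 0]
    - [[-0.03, 0, 0.25], 0]
    - [[-0.03, 0, 0.4], 0]
    - [[-0.03, 0, 0.55], 0]
    - [[-0.03, 0, 0.7], 0]
    - [[-0.03, 0, 0.85], 0]
    - [[-0.03, 0, 1.0], 0]
    - [[-0.03, 0, 1.1], 0]
    - [[-0.03, 0, 1.2], 0]
    - [[-0.03, 0, 1.25], 0]

```text
time: 7.85
eef_pos: [0.5457, 0.2202, 0.0943]
eef_rot: [3.135, -0.197, -0.001]
force: [-0.5, -0.7, -2.9]
finger_gap: 0.0589
```

```bash
python3 - <<'E'
from h import *
tool_steps([.5458,.2193,.0926],-7.2);s=sense();print(s["force"],s["moment"],s["finger_gap"])
E
```

```text
pos [0.5457 0.2202 0.0943] yaw -7.19 tilt z [-5.e-04 -1.e-04 -1.e+00] -> shift [0.01  0.034 0.069] twist 0.01
[-0.51789039 -0.72775524 -2.85519962] [-0.0493879  -0.10774472  0.01818673] 0.05885653258091481
```

In the recess with no side force. Lower a little further until it touches.

>>> arm_command:
  steps:
    - [[0, 0, 0.02], 0]
    - [[0, 0, 0.04], 0]
    - [[0, 0, 0.06], 0]
    - [[0, 0, 0.08], 0]
    - [[0, 0, 0.1], 0]
    - [[0, 0, 0.12], 0]
    - [[0, 0, 0.13], 0]
    - [[0, 0, 0.14], 0]
    - [[0, 0, 0.15], 0]
    - [[0, 0, 0.15], 0]

```text
time: 8.68
eef_pos: [0.5461, 0.2203, 0.0924]
eef_rot: [3.135, -0.197, 0.001]
force: [-3.8, -2.6, 7.9]
finger_gap: 0.0588
```

```bash
python3 - <<'E'
from h import *
tool_steps([.5458,.2193,.0926],-7.2);s=sense();print(s["force"],s["moment"],s["finger_gap"])
E
```

```text
pos [0.5461 0.2203 0.0924] yaw -7.2 tilt z [ 8.e-04 -6.e-04 -1.e+00] -> shift [-0.007  0.042 -0.006] twist 0.0
[-3.84739917 -2.57173083  7.9138885 ] [-0.3892389   0.70475407 -0.0035687 ] 0.058759081377714246
```

>>> arm_command:
  steps:
    - [[0, 0, 0], 0]
    - [[0, 0, 0], 0]
    - [[0, 0, 0], -2]
    - [[0, 0, 0], -6]
    - [[0, 0, 0], -10]
    - [[0, 0, 0], -14]
    - [[0, 0, 0], -18]
    - [[0, 0, 0], -22]
    - [[0, 0, 0], -26]
    - [[0, 0, 0], -30]
  squeeze: 60

```text
time: 9.52
eef_pos: [0.5467, 0.221, 0.0926]
eef_rot: [-3.078, -0.625, -0.004]
force: [-1.0, 0.4, 5.8]
finger_gap: 0.0587
```

```bash
python3 - <<'E'
from h import *
tool_steps([.5461,.2203,.0926],-7.2+70);s=sense();print(s["force"],s["moment"],s["finger_gap"],s["joint_positions"].round(2))
E
```

```text
pos [0.5467 0.221  0.0926] yaw 22.96 tilt z [ 0.0021  0.001  -1.    ] -> shift [-0.032  0.016 -0.002] twist -39.84
[-1.04219888  0.40469427  5.77862413] [-0.08509812  0.30224592 -0.25869838] 0.058699462400890946 [ 0.29  0.44 -0.88  1.74  0.37  1.13 -0.3 ]
```

>>> arm_command:
  steps:
    - [[0, 0, 0], -4]
    - [[0, 0, 0], -8]
    - [[0, 0, 0], -12]
    - [[0, 0, 0], -16]
    - [[0, 0, 0], -21]
    - [[0, 0, 0], -26]
    - [[0, 0, 0], -31]
    - [[0, 0, 0], -35]
    - [[0, 0, 0], -38]
    - [[0, 0, 0], -40]

```text
time: 10.35
eef_pos: [0.5465, 0.2211, 0.0934]
eef_rot: [2.679, 1.64, 0.003]
force: [-4.1, -2.2, 12.0]
finger_gap: 0.0585
```

```bash
python3 look.py w4; python3 - <<'E'
from h import *
tool_steps([.5461,.2203,.0926],-7.2+70);s=sense();print(s["force"],s["moment"],s["finger_gap"],s["joint_positions"].round(2))
t=grab_frame("top");cv2.imwrite("pics/t4.png",t);a=grab_frame("scene");cv2.imwrite("pics/s4.png",a)
w=cv2.imread("pics/w4.png")
cv2.imwrite("pics/m4.png",np.hstack([cv2.resize(w[100:270,190:380],(500,447)),cv2.resize(a[120:220,270:370],(300,300)).copy() if 0 else cv2.resize(a[110:220,270:344],(300,447))]))
E
```

```text
pos [0.5465 0.2211 0.0934] yaw 63.0 tilt z [ 1.7e-03  4.0e-04 -1.0e+00] -> shift [-0.035  0.002  0.033] twist 0.2
[-3.15120606 -1.16291143 12.61877011] [-0.45143373  0.78022908 -0.01708996] 0.058226066686517045 [ 0.38  0.49 -1.01  1.74  0.46  1.16  0.33]
```

View pics/m4.png

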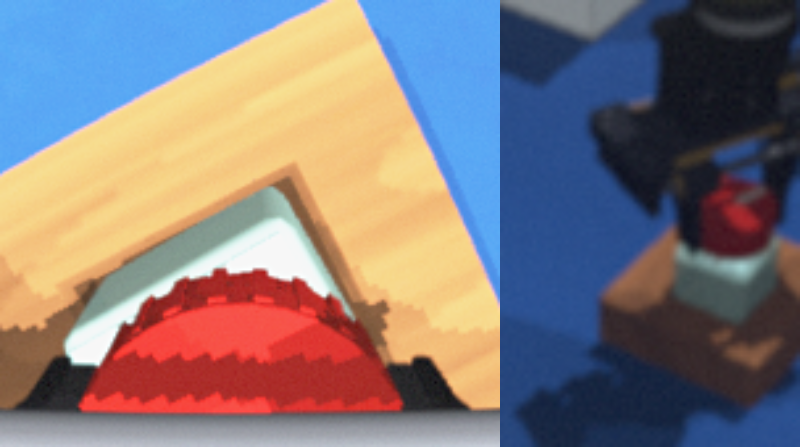

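```bash
python3 - <<'E'
from h import *
im=cv2.imread("pics/s4.png");c=im[145:180,315:345]
h=cv2.cvtColor(c,cv2.COLOR_BGR2HSV)
for c_,st,m in blobs(redmask(im),60):print(c_,st)
cv2.imwrite("pics/c4.png",cv2.resize(im[140:185,305:365],(800,600),interpolation=cv2.INTER_CUBIC))
cal=calibration("scene")
p=np.array([.5461,.2203,.112])
for a in(62,66,71,76):
    print(a,proj("scene",p,cal).round(1),proj("scene",p+.025*np.array([np.cos(np.radians(a)),np.sin(np.radians(a)),0]),cal).round(1))
E
```

```text
[327.84615385 161.88461538] [321 156  14  12  78]
[264.16363636 319.05681818] [247 303  36  34 880]
62 [326.6 159. ] [334.3 156.5]
66 [326.6 159. ] [333.9 156.1]
71 [326.6 159. ] [333.5 155.7]
76 [326.6 159. ] [332.9 155.4]
```

View pics/c4.png

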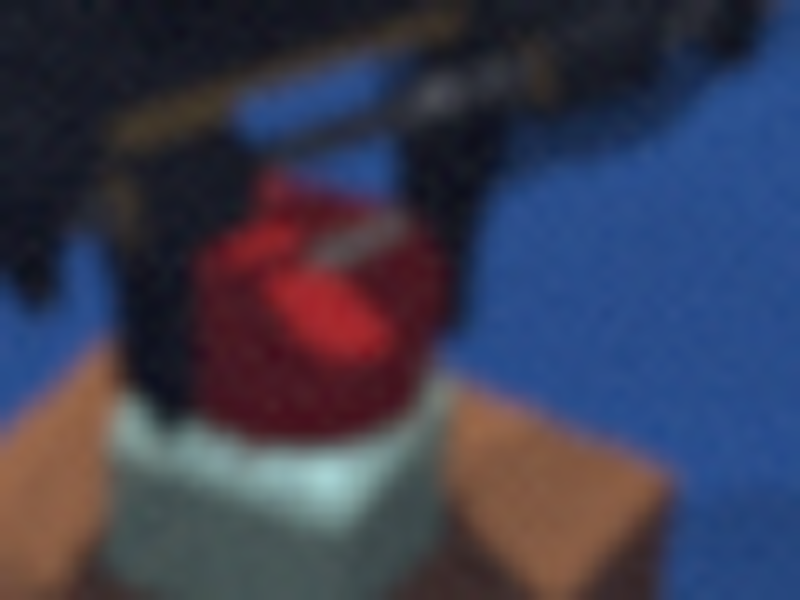

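The stripe lies at about 69° ± 5° in the world, so the cap has turned about 67° relative to the jar. The torque has gone to zero and the spring is pushing up, so the cap is free. Now raise it.

>>> arm_command:
  steps:
    - [[0, 0, -0.03], 0]
    - [[0, 0, -0.1], 0]
    - [[0, 0, -0.2], 0]
    - [[0, 0, -0.35], 0]
    - [[0, 0, -0.5], 0]
    - [[0, 0, -0.65], 0]
    - [[0, 0, -0.8], 0]
    - [[0, 0, -0.95], 0]
    - [[0, 0, -1.1], 0]
    - [[0, 0, -1.2], 0]

```text
time: 11.33
eef_pos: [0.546, 0.2203, 0.1216]
eef_rot: [2.681, 1.637, 0.001]
force: [0.7, -0.2, -0.7]
finger_gap: 0.0583
```

>>> arm_command:
  steps:
    - [[0, 0, 0], 0]
    - [[0, 0, 0], 0]
    - [[0, 0, 0], 0]
    - [[0, 0, 0], 0]
    - [[0, 0, 0], 0]
    - [[0, 0, 0], 0]
    - [[0, 0, 0], 0]
    - [[0, 0, 0], 0]
    - [[0, 0, 0], 0]
    - [[0, 0, 0], 0]

```text
time: 12.17
eef_pos: [0.5458, 0.2202, 0.121]
eef_rot: [2.681, 1.637, -0.0]
force: [-0.3, 0.0, -0.5]
finger_gap: 0.0584
```

```bash
python3 look.py w5; python3 - <<'E'
from h import *
tool_steps([.5461,.2203,.1216],-7.2+70);s=sense();print(s["force"],s["moment"],s["finger_gap"])
a=grab_frame("scene");cv2.imwrite("pics/s5.png",a);w=cv2.imread("pics/w5.png")
cv2.imwrite("pics/m5.png",np.hstack([cv2.resize(w[100:270,190:380],(400,358)),cv2.resize(a[130:220,280:375],(400,358),interpolation=cv2.INTER_CUBIC)]))
E
```

```text
pos [0.5458 0.2202 0.121 ] yaw 62.81 tilt z [-0.e+00 -1.e-04 -1.e+00] -> shift [ 0.008  0.01  -0.025] twist 0.01
[-0.17486592  0.55538095 -0.51947288] [ 0.0429716  -0.12886011 -0.02075016] 0.058555513631391304
```

View pics/m5.png

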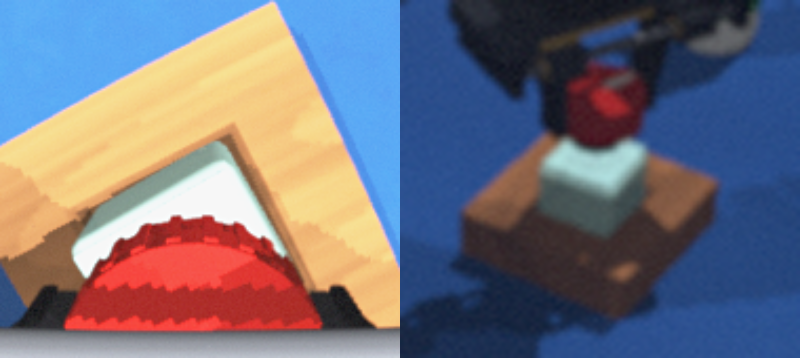

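The jar stays in the block. Only the cap's weight, about 0.5 N, is on the wrist, and the cap is 28 mm above its closed height, so about 13 mm above the mouth and level.

```bash
python3 -c "
from bench import *
print(finish_job())"
```

```text
the job is handed in; nothing more can be done
None
```

The jar is open and standing in the block. The arm is still holding the red cap level, about 12–14 mm above the mouth. I handed the job in at about 12 s on the robot's clock; it reports no verdict.

- **Getting there:** I gripped the smaller red cap and lifted the jar over the blue one. I lowered it into the recess until the tool stopped within 1 mm of the computed seated height, with about 8 N of contact force.
- **Twist:** I turned the tool 70° anticlockwise. The jar took up about 2° of its play, so the cap turned about 67° relative to it. The resisting torque went from 0.26 N m to about zero, so the lugs were free and the hard stop was not reached.
- **Last checks:** The wrist carried only about 0.5 N and the tool had no measurable tilt. The cap was 28 mm above its closed height, and the pictures show the jar still in the recess.
- **Less certain:** The stripe reading, about 69° ± 5° in the world, is coarse because the gripper hid it from the wrist camera. The finger opening reads 58.6 mm on the 60 mm cap, but I saw no sign of slipping. I didn't re-measure the other objects at the end; nothing I saw suggests the arm touched them.

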